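Rub down a fired tile on the dust-extraction table

TASK

Switch the dust extraction on by pulling its red knob right out until it clicks, then with light pressure rub the tile down with the rubbing brick: a flat stroke with the brick laid across the tile, from the tile's free end all the way to the end at the stop. Lay the brick flat back in its blue tray before you switch the extraction off by pushing the knob fully home; never let the brick touch the tile with the fan off, leave the tile lying against its stop, and do not disturb the pots and the jar.

Things in the scene. Friction and masses are not known exactly. Their poses are not given: they have to be found in the camera images.
- extractor: Dust-extraction table: grey steel box bolted to the bench, 240 (x) x 300 (y) x 100 mm high; its top is a slotted grille. Origin: centre of its underside; x points away from its front panel (the face at x = -120 mm, with the red fan knob), y left, z up. Clear dust guards 4 mm thick rise 45 mm above the grille at the rear (x = +118 mm) and both sides (y = +/-147 mm, x = -60 to +120 mm); front open.
- stop (a point): Middle of the tile stop on the grille, at half its height: a fixed aluminium bar 115 (x) x 10 (y) x 8 mm high, running along the extractor's x. The tile's end butts on its -y face. Axes as the extractor's.
- fan_knob (a joint): Travel of the red push-pull fan knob in metres: 0 = pushed home (fan off, the start), 0.015 = pulled out to its detent (fan on). It slides along the extractor's x, outwards towards -x. An over-centre spring holds it at either end: about 6 N starts it, easing to nothing at 7.5 mm, past which it snaps on by itself. Hard stop at each end.
- knob_grip (a point): Centre of the red knob's head, on its axis; moves with it. The head is a disc 36 mm in diameter, 20 mm thick along the axis (10 mm each way from this point), on a 16 mm stem. Knob home: this point is 30 mm out from the front panel, 70 mm above the bench. A fixed bezel, 42 mm in diameter, stands 6 mm out from the panel. Axes as the extractor's.
- tile: Loose fired clay tile, cream with brown bars, 100 (x) x 160 (y) x 14 mm thick, 0.45 kg, lying flat on the grille; its +y end is at the stop bar (0 to 6 mm from it), its -y end is the free end. Origin: centre of its underside; its upper face is at z = +14 mm. Axes parallel to the extractor's.
- brick: Loose rubbing brick: a dark grey abrasive block 130 (x) x 50 (y) x 26 mm high, with a brown wooden handle along its top, 104 (x) x 28 (y) mm, from z = 26 to z = 60 mm. About 0.5 kg. Origin: centre of the abrasive underside; x along its length, z up. Grip the handle across its 28 mm width. It starts lying flat in the blue tray, handle up. Laid across the tile it covers its full width.
- tray: Blue steel tray of the brick, fixed to the bench, 180 (x) x 100 (y) x 22 mm high, walls 4 mm, inner floor at z = 4 mm. Origin: centre of its underside; x along its length. It stands to the left or to the right of the extractor.
- vase: Bystander: tall tapering clay vase, 82 mm diameter at the foot, 52 mm at the top, 150 mm high, loose. Origin: centre of its underside. It stands in front of the extractor, to one side of the knob.
- jar: Bystander: glass candle jar, 72 mm diameter, 100 mm high, loose. Origin: centre of its underside. It stands in front of the extractor, on the other side of the knob.
- bowl: Bystander: dark bowl, 120 mm diameter at the rim, 50 mm high, loose. Origin: centre of its underside. It stands beside the extractor on the side away from the tray.
Things that resemble listed ones, but are neither listed nor needed, are in the scene too. Of the things like the brick, leave any that is purple; of the rest the smaller one is meant. Several things have the shape of the tray; the one meant has the colours described above.

How it is judged (in metres and radians):
On the way, in this order (a step that is already met when the one before it is completed fails the run):
1. the fan knob is pulled out to its detent (more than 11 of its 15 mm) (value of joint fan_knob above 0.011 m), for 0.2 s.
2. fan on, the brick lies flat across the tile on its free end (brick centre within 32 mm of that end), pressing on it with at least 1 N (contact force between brick and tile above 1 N and angle between the x axis of brick and the x axis of tile, either way round below 0.15 rad and angle between brick's own z axis and vertical below 0.1 rad and x of brick in the frame of tile between -0.018 and 0.018 m and value of joint fan_knob above 0.011 m and y of brick in the frame of tile below -0.048 m), for 0.1 s.
3. fan on, the brick rubs the free half of the tile, flat and across it (contact force between brick and tile above 1 N and angle between the x axis of brick and the x axis of tile, either way round below 0.15 rad and angle between brick's own z axis and vertical below 0.1 rad and x of brick in the frame of tile between -0.018 and 0.018 m and value of joint fan_knob above 0.011 m and y of brick in the frame of tile between -0.04 and -0.005 m), for 0.1 s.
4. fan on, the brick rubs the stop half of the tile, flat and across it (contact force between brick and tile above 1 N and angle between the x axis of brick and the x axis of tile, either way round below 0.15 rad and angle between brick's own z axis and vertical below 0.1 rad and x of brick in the frame of tile between -0.018 and 0.018 m and value of joint fan_knob above 0.011 m and y of brick in the frame of tile between 0.005 and 0.04 m), for 0.1 s.
5. fan on, the brick has been rubbed on to the stop end of the tile (brick centre within 32 mm of that end), still flat, across it and in contact (contact force between brick and tile above 1 N and angle between the x axis of brick and the x axis of tile, either way round below 0.15 rad and angle between brick's own z axis and vertical below 0.1 rad and x of brick in the frame of tile between -0.018 and 0.018 m and value of joint fan_knob above 0.011 m and y of brick in the frame of tile above 0.048 m), for 0.1 s.
6. the brick is back, flat in its tray and let go, with the fan still on (x of brick in the frame of tray between -0.03 and 0.03 m and y of brick in the frame of tray between -0.03 and 0.03 m and z of brick in the frame of tray below 0.008 m and angle between brick's own z axis and vertical below 0.08 rad and linear speed of brick below 0.02 m/s and contact force between the fingers and brick below 0.1 N and value of joint fan_knob above 0.011 m), for 0.2 s.
At the end, for the whole second after the job is handed in: Knob home (within 3 mm); brick flat, still and let go on the floor of its tray, within 30 mm of the tray's centre along each tray axis; tile flat, within 15 mm of where it was and 12 mm of the stop; vase, jar and bowl upright within 20 mm of where they were (value of joint fan_knob below 0.003 m and x of brick in the frame of tray between -0.03 and 0.03 m and y of brick in the frame of tray between -0.03 and 0.03 m and z of brick in the frame of tray below 0.008 m and angle between brick's own z axis and vertical below 0.08 rad and linear speed of each of brick, tile below 0.02 m/s and distance of tile from where it was at the start of the episode below 0.015 m and angle between tile's own z axis and vertical below 0.05 rad and y of tile in the frame of extractor above -0.009 m and distance of each of vase, jar, bowl from where it was at the start of the episode below 0.02 m and angle between each of vase, jar, bowl's own z axis and vertical below 0.15 rad); the robot touches nothing.
It fails at once if the brick touches the tile with the fan off (knob out by less than 9 mm) (contact force between brick and tile above 0.3 N and value of joint fan_knob below 0.009 m).
It fails at once if the brick is pressed or dropped on the tile with more than 120 N (contact force between brick and tile above 120 N).
It fails at once if the tile is shoved more than 25 mm (distance of tile from where it was at the start of the episode above 0.025 m).
It fails at once if the vase, the jar or the bowl is knocked (moved more than 20 mm or tipped more than 0.3 rad) (distance of any of vase, jar, bowl from where it was at the start of the episode above 0.02 m or angle between any of vase, jar, bowl's own z axis and vertical above 0.3 rad).
It also fails if it takes over 72 s, if anything falls off the work surface, if the arm or the gripper's body presses on something with over 40 N, if the wrist force passes 120 N, or if a joint passes its speed limit or range.

ROBOT

A 7-joint arm with a two-finger parallel gripper is mounted at the origin on the work surface. World frame = base frame: x ahead of the robot, y to its left, z up, the work surface at z = 0. Lengths are in m, angles in degrees, forces in N, time in s.
With the tool pointing down it reaches from about 0.4 to 0.925 m from the base axis. Payload 5.6 kg.
Tool frame: the origin (TCP) lies at the very end of the fingers, on their centre line; the grasp point (between the pads) lies 19 mm behind it; z points along the fingers, y is the direction in which the jaws open and shut (so a half turn about z gives the same grasp; the last joint's range is limited). The gripper opens to 85 mm and grips with 20 to 120 N. Pads are 22 mm wide; open, the fingers measure 114 mm over their backs; the gripper's body (76 mm by 85 mm) begins 54 mm behind the grasp point. The pads swing forward as they close: fully open they stand 13 mm farther back than shut.
Start: joints at [73.396, 26.786, -0.665, 91.828, 0.344, 61.387, -3.226], TCP at [0.159, -0.63, 0.231] pointing down, gripper open.
Joint ranges: [-144.91, 144.91], [-17.63, 115.5], [-89.93, 88.59], [15.96, 139.68], [-74.01, 254.01], [8.47, 105.57], [-167.45, 167.45]. Speed limits (degrees/s): [147.25, 147.25, 180, 180, 180, 180, 180].

INTERFACE

Orientations are given as a 3x3 rotation matrix whose columns are the frame's x, y, z axes.
In Python, from workcell import readout, viewer, job gives the robot as it stands.
- The arm moves only by the tool move_arm, never from a script. Its argument "targets" is a list of rows, each an object of numbers: "grip": the opening, from -1 (shut) to 1 (fully open); "x", "y", "z": the shift along the world's x, y, z in cm; "ax", "ay", "az": the turn, a rotation vector about the world's x, y, z in rad. In form: [{"grip": .., "x": .., "y": .., "z": .., "ax": .., "ay": .., "az": ..}, ...]. A call has 1 to 5 rows; each row is the pose to reach, as a shift and turn from the pose commanded when the call began; what a row does not reach only later rows make up. A row lasts 1/8 s, in which the tool goes at most 62.5 mm and 10.7 degrees, less where a joint would pass 70% of its speed; a pose out of reach is approached as far as the arm can. A call with a gripper value outside its range is refused whole. The fingers move at their own pace and stop on an object; "newtons" is the grip in N (left out, the last holds). Time passes only in rows, so rows that repeat a pose let the fingers close. It gives the time, the measured TCP pose, the force and the opening at its end, in the units of the state.
- readout.read_state(): the state, without advancing time (a new reading comes with each control period).
- viewer.snapshot(name): name is "scene" or "top" or "wrist"; returns (picture, depth): 384x512x3 uint8, blue, green, red; 384x512 float32, m along the optical axis (not along the pixel's ray), 0 where there is no reading.
- viewer.camera_info(name): a dict with "K" (3x3 intrinsics, pixels), "k1" (the pictures are not rectified: a ray, as slopes to the right and down, at radius r is drawn at 1 + k1 r^2 times it, then the intrinsics apply), "rvec" (rotation vector, rad) and "tvec" (3), from world to camera coordinates, as OpenCV has them; the wrist camera has in their place "mount" (4x4, takes a point from camera to tool coordinates, whose origin is the TCP and whose axes are the flange's). Camera axes: x right, y down, z forward; pixel columns grow to the right and rows downward; lengths in m; the calibration is good to about 2 mm. A picture is of the moment at which its call begins: read the wrist's pose just before it. camera_info takes no time and is no camera call.
- job.hand_in(): hands the job in, once; it reports no verdict.
The state is a dict: "clock": time; "joint_pos": joint angles; "dq": joint speeds; "effort": joint torques, N m; "position": TCP position; "tool_rot": TCP orientation; "force": force on the tool from outside, world axes, zero at the start; "moment": the same for the moment, N m; "finger_gap": opening from 0.0 (shut) to 1.0 (fully open).
Only numpy, scipy, OpenCV 4.12 (cv2) and the standard library are available. Lean on these libraries where they do the work, as an engineer would, in place of code of your own. Each camera call takes 0.05 s, during which the arm holds its last target.

## Working session

There is one attempt and no reset: what is moved stays moved. The work goes in short steps, Python scripts to look and compute and a tool call to move; the robot and the scene stay as the last step left them, time stands still between calls to the robot, and variables do not carry over. Pictures are saved under pics/ and viewed, and the job is handed in when it is done.

Besides the shell and the picture viewer there is one more tool, called after "Emit:" as a command line: name --argument value ..., lists and objects as JSON in quotes. move_arm: Moves the arm, as the interface text tells. Its arguments: {"type":"object","properties":{"targets":{"type":"array","items":{"type":"object","properties":{"grip":{"type":"number"},"x":{"type":"number"},"y":{"type":"number"},"z":{"type":"number"},"ax":{"type":"number"},"ay":{"type":"number"},"az":{"type":"number"}}}},"newtons":{"type":"number"}},"required":["targets"]}

```bash
mkdir -p pics; ls
cat > h.py <<'E'
import numpy as np,cv2
from workcell import readout,viewer,job
def pose(name):
    ci=viewer.camera_info(name)
    K=np.array(ci['K']);
    if 'mount' in ci:
        s=readout.read_state(); T=np.eye(4);T[:3,:3]=np.array(s['tool_rot']);T[:3,3]=s['position']
        M=T@np.array(ci['mount']); return K,ci['k1'],M[:3,:3],M[:3,3]
    R=cv2.Rodrigues(np.array(ci['rvec'],float))[0];t=np.array(ci['tvec'],float).ravel()
    return K,ci['k1'],R.T,-R.T@t
def cloud(name,save=None):
    K,k1,R,c=pose(name)
    im,d=viewer.snapshot(name)
    if save: cv2.imwrite(save,im)
    v,u=np.mgrid[0:im.shape[0],0:im.shape[1]]
    p=np.stack([u,v],-1).reshape(-1,1,2).astype(float)
    n=cv2.undistortPoints(p,K,np.array([k1,0,0,0,0.])).reshape(im.shape[0],im.shape[1],2)
    P=np.dstack([n[...,0]*d,n[...,1]*d,d])
    W=P@R.T+c
    W[d==0]=np.nan
    return im,d,W
E
python3 - <<'E'
from h import *
for n in ['scene','top','wrist']:
    im,d,W=cloud(n,f'pics/{n}0.png'); np.savez(f'{n}0.npz',im=im,W=W)
    print(n,(d>0).mean(),pose(n)[3])
s=readout.read_state();print(s)
E
```

```text
pics
scene 0.99615478515625 [1.15337085 0.23327018 0.88863179]
top 0.9959971110026041 [0.29824439 0.06550458 1.05900278]
wrist 0.9960378011067709 [ 0.2322524  -0.61203263  0.37329492]
{'clock': 0.15, 'joint_pos': array([73.39518596, 26.82680016, -0.66258183, 91.86988619,  0.34197937,
       61.38920783, -3.22866557]), 'dq': array([ 0.05341938, -0.09640757, -0.01007081, -0.02680582,  0.02465085,
       -0.07162114, -0.01210514]), 'effort': array([ 9.31230315e-04, -5.32796609e+01,  2.17396131e-02, -2.51555765e+01,
        1.14997878e-02,  5.55400184e-03,  2.32307240e-08]), 'position': array([ 0.15861432, -0.62988099,  0.23052223]), 'tool_rot': array([[ 9.69737380e-01,  2.44149971e-01, -4.53145208e-04],
       [ 2.44150372e-01, -9.69736385e-01,  1.39299898e-03],
       [-9.93307345e-05, -1.46147875e-03, -9.99998927e-01]]), 'force': array([0.57453202, 0.31331641, 0.55007801]), 'moment': array([ 0.0344082 , -0.04324453, -0.07109687]), 'finger_gap': 1.0040225639010092}
```

View pics/scene0.png

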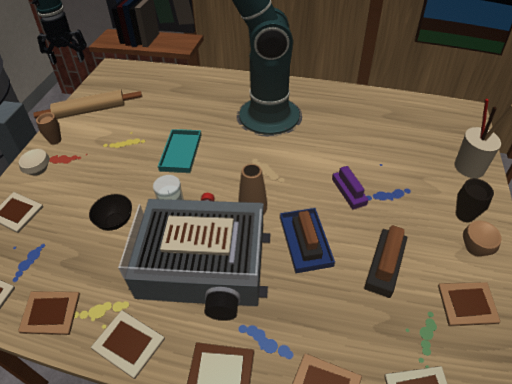

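View pics/top0.png

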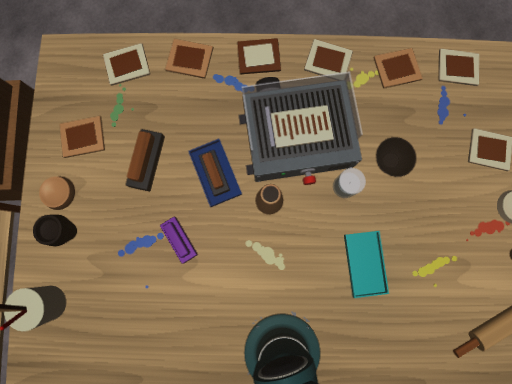

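View pics/wrist0.png

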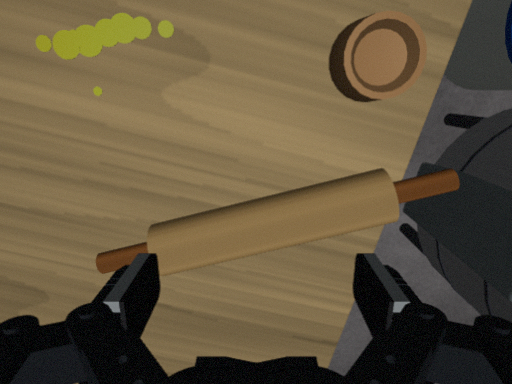

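```bash
cat > m.py <<'E'
from h import *
f=np.load('top0.npz');W=f['W'];im=f['im']
def at(u,v): print((u,v),np.round(W[v,u],4))
for p in [(303,180),(309,181),(215,172),(268,125),(300,125),(270,192),(352,180),(396,157),(255,177),(355,165)]: at(*p)
c=im[60:220,170:430];c=cv2.resize(c,None,fx=3,fy=3,interpolation=cv2.INTER_CUBIC);cv2.imwrite('pics/crop0.png',c)
def box(name,m):
    P=W[m]; P=P[~np.isnan(P).any(1)]
    q=P[:,:2].astype(np.float32); r=cv2.minAreaRect(q*1000); print(name,len(P),np.round(r[0],1),np.round(r[1],1),round(r[2],2),'z',np.round(np.percentile(P[:,2],[5,50,95]),4))
hsv=cv2.cvtColor(im,cv2.COLOR_BGR2HSV)
x,y,z=W[...,0],W[...,1],W[...,2]
v,u=np.mgrid[0:384,0:512]
reg=lambda a,b,c,d:(u>a)&(u<b)&(v>c)&(v<d)
H,S,V=hsv[...,0],hsv[...,1],hsv[...,2]
box('tile top',reg(255,340,95,155)&(abs(z-0.114)<0.005))
box('handle',reg(190,245,140,205)&(z>0.05))
box('brick',reg(190,245,140,205)&(z>0.026))
box('tray',reg(185,245,135,208)&(H>100)&(H<130)&(S>100)&(z>0.0))
box('knob',reg(295,325,170,190)&((H<8)|(H>172))&(S>130))
box('vase',reg(250,290,180,220)&(z>0.14))
box('jar',reg(330,370,165,200)&(z>0.09))
box('bowl',reg(370,420,130,185)&(z>0.045))
box('boxrim',reg(235,370,70,185)&(z>0.09))
E
python3 m.py
```

```text
(303, 180) [ 0.4781 -0.0503  0.0776]
(309, 181) [ 0.4737 -0.0656  0.0879]
(215, 172) [0.5001 0.1965 0.0638]
(268, 125) [0.6256 0.049  0.1064]
(300, 125) [ 0.6245 -0.0385  0.1136]
(270, 192) [0.4323 0.0427 0.1508]
(352, 180) [ 0.476  -0.1812  0.1001]
(396, 157) [ 0.5676 -0.3435  0.0011]
(255, 177) [0.485  0.083  0.0757]
(355, 165) [ 0.5411 -0.2176 -0.0014]
tile top 2073 [631.2 -35.4] [119.6 172.9] 9.4 z [0.1104 0.1137 0.1164]
handle 356 [508.2 206.8] [104.5  28.3] 22.66 z [0.0586 0.0633 0.0664]
brick 736 [511.5 201.3] [165.1  78.8] 14.42 z [0.0273 0.0398 0.0658]
tray 1087 [509.9 203.6] [178.8  96. ] 23.39 z [0.0012 0.0044 0.0231]
knob 93 [481.8 -74.7] [20.4 50.2] 17.37 z [0.0675 0.0836 0.0888]
vase 345 [427.9  42.5] [51.7 51.5] 0.82 z [0.1454 0.15   0.1527]
jar 582 [ 474.3 -181.9] [72.2 73.7] 1.18 z [0.0948 0.0994 0.1024]
bowl 222 [ 557.8 -324.4] [115.8 117.8] 27.17 z [0.0454 0.049  0.0524]
boxrim 10445 [594.8 -48.8] [309.6 301.7] 9.45 z [0.0973 0.1014 0.1378]
```

View pics/crop0.png

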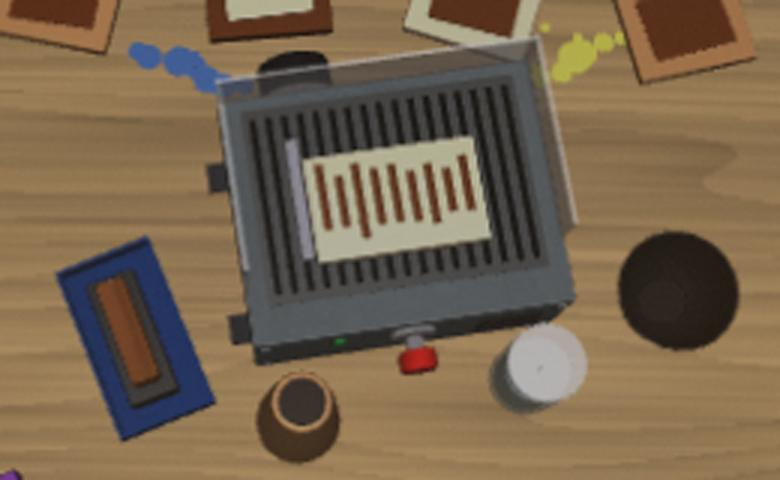

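```bash
cat > m2.py <<'E'
from h import *
f=np.load('top0.npz');im=f['im'];W=f['W']
K,k1,R,c=pose('top')
def onz(uv,z):
    uv=np.asarray(uv,float).reshape(-1,1,2)
    n=cv2.undistortPoints(uv,K,np.array([k1,0,0,0,0.])).reshape(-1,2)
    d=np.c_[n,np.ones(len(n))]@R.T
    return c+d*((z-c[2])/d[:,2])[:,None]
def rect(name,mask,z,close=0):
    m=mask.astype(np.uint8)
    if close: m=cv2.morphologyEx(m,cv2.MORPH_CLOSE,np.ones((close,close)))
    n,l,st,_=cv2.connectedComponentsWithStats(m); k=1+np.argmax(st[1:,4]); m=(l==k)
    v,u=np.nonzero(m); P=onz(np.c_[u,v],z)[:,:2]
    r=cv2.minAreaRect((P*1000).astype(np.float32)); 
    print(name,len(u),'rect',np.round(r[0],1),np.round(r[1],1),round(r[2],2),'mean',np.round(P.mean(0)*1000,1))
hsv=cv2.cvtColor(im,cv2.COLOR_BGR2HSV);H,S,V=[hsv[...,i].astype(int) for i in range(3)]
v,u=np.mgrid[0:384,0:512]
reg=lambda a,b,c,d:(u>a)&(u<b)&(v>c)&(v<d)
print(hsv[110,285],hsv[125,268],hsv[180,309],hsv[172,212])
rect('tile',reg(268,340,95,155)&(V>130)&(S>25)&(H<40)|(reg(275,332,108,145)&(S>100)&(H<20)),.114,3)
rect('stop',reg(255,285,95,155)&(V>120)&(H>100)&(H<160),.108)
rect('handle',reg(190,245,140,205)&(H<20)&(S>90)&(W[...,2]>.045),.064)
rect('tray',reg(185,245,135,208)&(H>100)&(H<130)&(S>100),.022,15)
rect('knob',reg(295,325,165,195)&((H<8)|(H>172))&(S>130)&(V>60),.08)
m=reg(295,325,165,195)&((H<8)|(H>172))&(S>130)
P=W[m];th=np.radians(9.4);ex=np.array([np.cos(th),np.sin(th)]);ey=np.array([-ex[1],ex[0]])
a=P[:,:2]@ex;b=P[:,:2]@ey
print('knob ax pct',np.percentile(a,[2,10,50,90,98]),'lat',np.percentile(b,[2,10,50,90,98]))
top=P[:,2]>.08;print('knob top lat', P[top][:,:2].mean(0), a[top].min(),a[top].max())
# front panel edge: points z~.1 
g=reg(235,370,130,185)&(abs(W[...,2]-.1)<.006); Q=W[g]; print('front top edge a',np.percentile(Q[:,:2]@ex,[0.5,1,2,5]), 'lat',np.percentile(Q[:,:2]@ey,[.5,99.5]))
E
python3 m2.py
```

```text
[16 33 86] [130  17 132] [  1 212 176] [ 12 169 113]
tile 1995 rect [622.8 -42.8] [ 98.6 158.9] 9.43 mean [622.2 -42.4]
stop 121 rect [622.7  45.4] [110.6   8.4] 9.25 mean [622.   45.3]
handle 360 rect [505.8 205.1] [106.  28.] 22.82 mean [505.4 204.9]
tray 1934 rect [508.8 203.2] [178.9  95.9] 23.33 mean [507.6 202.7]
knob 93 rect [477.9 -66.7] [22.5 33.5] 0.86 mean [478.8 -66.7]
knob ax pct [0.45268753 0.45342623 0.4612766  0.46987424 0.47123096] lat [-0.16158717 -0.15718544 -0.14286385 -0.13106374 -0.12792333]
knob top lat [ 0.47917865 -0.06593992] 0.4526215085187144 0.4714181648391455
front top edge a [0.4284855  0.43131523 0.43505116 0.44654287] lat [-0.29286917  0.00407282]
```

Emit:
move_arm --targets '[{"x": 5,"y": 5,"z": 3},{"x": 8,"y": 10,"z": 3},{"x": 10,"y": 16,"z": 3},{"x": 14,"y": 21,"z": 3,"az": -0.04},{"x": 18,"y": 26,"z": 3,"az": -0.08}]'

```text
invalid input at $.targets[0]: expected keys grip, x, y, z, ax, ay, az
```

Emit:
move_arm --targets '[{"grip": 1,"x": 4,"y": 4,"z": 2,"ax": 0,"ay": 0,"az": 0},{"grip": 1,"x": 7,"y": 9,"z": 3,"ax": 0,"ay": 0,"az": 0},{"grip": 0.4,"x": 11,"y": 14,"z": 3,"ax": 0,"ay": 0,"az": 0},{"grip": 0.4,"x": 15,"y": 19,"z": 3,"ax": 0,"ay": 0,"az": -0.04},{"grip": 0.4,"x": 18,"y": 24,"z": 3,"ax": 0,"ay": 0,"az": -0.08}]' --newtons 40

```text
clock: 0.78
position: [0.34, -0.3885, 0.2613]
tool_rot: [[0.986, 0.165, 0.0], [0.165, -0.986, -0.0], [0.0, 0.0, -1.0]]
force: [0.5, -0.1, 0.2]
finger_gap: 0.703
```

```bash
cat > st.py <<'E'
from h import *
s=readout.read_state();R=np.array(s['tool_rot'])
print(round(s['clock'],2),np.round(s['joint_pos'],1),np.round(s['position'],4),'yaw',np.round(np.degrees(np.arctan2(R[1,0],R[0,0])),2),'zax',np.round(R[:,2],4),'F',np.round(s['force'],1),'gap',round(s['finger_gap'],3))
E
python3 st.py
```

```text
0.78 [ 51.9  12.5  -7.8 108.2   1.9  59.5 -37.2] [ 0.34   -0.3885  0.2613] yaw 9.51 zax [ 4.e-04 -1.e-04 -1.e+00] F [ 0.5 -0.1  0.2] gap 0.703
```

Emit:
move_arm --targets '[{"grip": 0.4,"x": 2,"y": 5.5,"z": 0,"ax": 0,"ay": 0,"az": 0},{"grip": 0.4,"x": 4.5,"y": 11,"z": 0,"ax": 0,"ay": 0,"az": 0},{"grip": 0.4,"x": 7,"y": 16.5,"z": 0,"ax": 0,"ay": 0,"az": 0},{"grip": 0.4,"x": 9.5,"y": 22,"z": 0,"ax": 0,"ay": 0,"az": 0},{"grip": 0.4,"x": 11.5,"y": 27,"z": -1,"ax": 0,"ay": 0,"az": 0}]'

```text
clock: 1.4
position: [0.4549, -0.1183, 0.2519]
tool_rot: [[0.986, 0.167, 0.002], [0.167, -0.986, -0.001], [0.002, 0.001, -1.0]]
force: [0.6, -0.3, -1.0]
finger_gap: 0.701
```

Emit:
move_arm --targets '[{"grip": 0.4,"x": 2.4,"y": 5.3,"z": -1,"ax": 0,"ay": 0,"az": 0},{"grip": 0.4,"x": 2.4,"y": 5.3,"z": -5,"ax": 0,"ay": 0,"az": 0},{"grip": 0.4,"x": 2.4,"y": 5.3,"z": -7,"ax": 0,"ay": 0,"az": 0},{"grip": 0.4,"x": 2.4,"y": 5.3,"z": -7,"ax": 0,"ay": 0,"az": 0}]'

```text
clock: 1.9
position: [0.4765, -0.067, 0.1799]
tool_rot: [[0.986, 0.166, -0.004], [0.166, -0.986, 0.001], [-0.004, -0.001, -1.0]]
force: [0.4, 0.4, 0.1]
finger_gap: 0.698
```

```bash
python3 st.py; python3 -c "
from h import *
cloud('wrist','pics/w1.png')"
```

```text
1.9 [ 23.6  16.5 -22.6 116.3   8.2  48.9 -84. ] [ 0.4765 -0.067   0.1799] yaw 9.58 zax [-3.8e-03  8.0e-04 -1.0e+00] F [0.4 0.4 0.1] gap 0.698
```

View pics/w1.png

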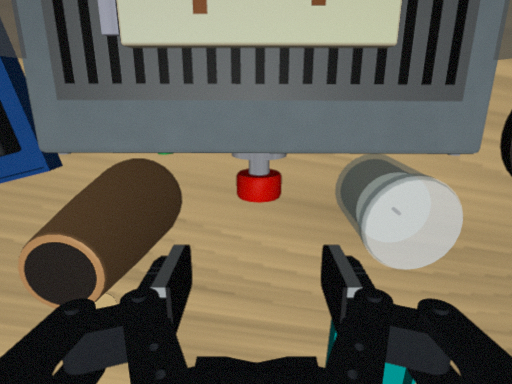

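```bash
python3 -c "
from h import *
im,d,W=cloud('wrist');hsv=cv2.cvtColor(im,cv2.COLOR_BGR2HSV);H,S,V=[hsv[...,i] for i in range(3)]
m=((H<8)|(H>172))&(S>150)&(V>60);m[:150]=0;m[220:]=0
th=np.radians(9.4);ex=np.array([np.cos(th),np.sin(th)]);ey=np.array([-ex[1],ex[0]])
P=W[m];P=P[~np.isnan(P).any(1)];a=P[:,:2]@ex;b=P[:,:2]@ey
print(len(P),np.percentile(a,[1,5,50,95,99]),np.percentile(b,[1,5,50,95,99]),np.percentile(P[:,2],[1,50,99]))
z=W[...,2]
for nm,mm in [('panel',abs(z-.1)<.004)]:
    Q=W[mm];print(nm,np.percentile(Q[:,:2]@ex,[.2,1,2]))
s=readout.read_state()['position'];print(s[:2]@ex,s[:2]@ey)
"
```

```text
1191 [0.45520638 0.45638321 0.46645061 0.47397865 0.47415384] [-0.16242463 -0.16079077 -0.14627277 -0.131652   -0.12954559] [0.06297135 0.08484003 0.08880652]
panel [0.41037295 0.41778608 0.42438796]
0.4606915524026867 -0.14459258689860593
```

Emit:
move_arm --targets '[{"grip": 0.4,"x": 0.3,"y": 0,"z": -5,"ax": 0,"ay": 0,"az": 0},{"grip": 0.4,"x": 0.3,"y": 0,"z": -10,"ax": 0,"ay": 0,"az": 0},{"grip": 0.4,"x": 0.3,"y": 0,"z": -12.8,"ax": 0,"ay": 0,"az": 0},{"grip": 0.4,"x": 0.3,"y": 0,"z": -12.8,"ax": 0,"ay": 0,"az": 0}]'

```text
clock: 2.5
position: [0.4802, -0.0674, 0.0527]
tool_rot: [[0.986, 0.166, -0.002], [0.166, -0.986, 0.0], [-0.002, -0.001, -1.0]]
force: [0.1, 0.3, 0.2]
finger_gap: 0.704
```

Emit:
move_arm --targets '[{"grip": -0.4,"x": 0,"y": 0,"z": 0,"ax": 0,"ay": 0,"az": 0},{"grip": -0.4,"x": 0,"y": 0,"z": 0,"ax": 0,"ay": 0,"az": 0},{"grip": -0.4,"x": 0,"y": 0,"z": 0,"ax": 0,"ay": 0,"az": 0},{"grip": -0.4,"x": 0,"y": 0,"z": 0,"ax": 0,"ay": 0,"az": 0}]'

```text
clock: 3.0
position: [0.4824, -0.0679, 0.0553]
tool_rot: [[0.986, 0.166, 0.004], [0.166, -0.986, -0.001], [0.004, 0.002, -1.0]]
force: [0.6, -1.3, 7.6]
finger_gap: 0.405
```

```bash
python3 st.py; python3 -c "
from h import *
cloud('wrist','pics/w2.png')"
```

```text
3.0 [ 19.3  28.5 -18.3 120.3  16.   33.2 -90.9] [ 0.4824 -0.0679  0.0553] yaw 9.54 zax [ 0.0038 -0.0012 -1.    ] F [ 0.6 -1.3  7.6] gap 0.405
```

View pics/w2.png

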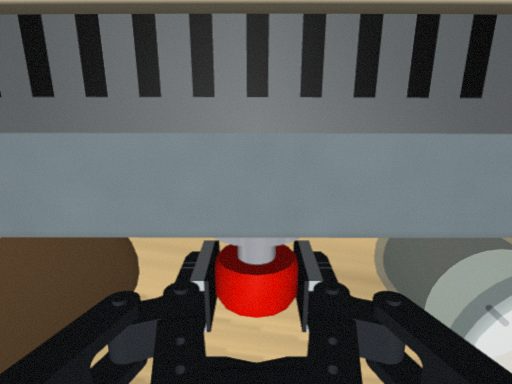

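Emit:
move_arm --targets '[{"grip": -0.4,"x": -0.4,"y": -0.07,"z": 0,"ax": 0,"ay": 0,"az": 0},{"grip": -0.4,"x": -0.8,"y": -0.13,"z": 0,"ax": 0,"ay": 0,"az": 0},{"grip": -0.4,"x": -1.3,"y": -0.22,"z": 0,"ax": 0,"ay": 0,"az": 0},{"grip": -0.4,"x": -1.7,"y": -0.28,"z": 0,"ax": 0,"ay": 0,"az": 0},{"grip": -0.4,"x": -1.7,"y": -0.28,"z": 0,"ax": 0,"ay": 0,"az": 0}]' --newtons 60

```text
clock: 3.68
position: [0.4675, -0.0704, 0.0554]
tool_rot: [[0.986, 0.166, 0.008], [0.166, -0.986, -0.001], [0.008, 0.002, -1.0]]
force: [4.5, 0.1, 4.6]
finger_gap: 0.394
```

```bash
python3 st.py; python3 -c "
from h import *
cloud('wrist','pics/w3.png')"
```

```text
3.67 [ 20.   27.4 -18.5 122.4  16.   31.9 -90.6] [ 0.4675 -0.0704  0.0554] yaw 9.56 zax [ 8.5e-03 -5.0e-04 -1.0e+00] F [4.5 0.1 4.6] gap 0.394
```

View pics/w3.png

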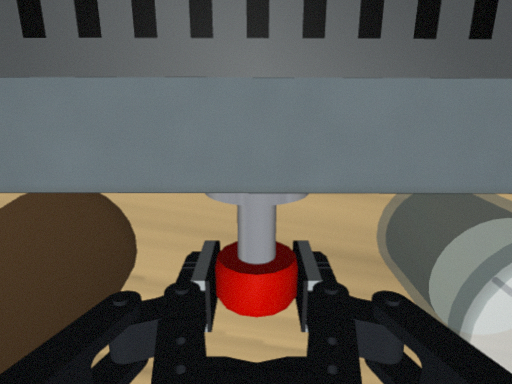

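Emit:
move_arm --targets '[{"grip": 0.4,"x": 0,"y": 0,"z": 0,"ax": 0,"ay": 0,"az": 0},{"grip": 0.4,"x": 0,"y": 0,"z": 0,"ax": 0,"ay": 0,"az": 0},{"grip": 0.4,"x": 0,"y": 0,"z": 1,"ax": 0,"ay": 0,"az": 0},{"grip": 0.4,"x": 0,"y": 0,"z": 7,"ax": 0,"ay": 0,"az": 0},{"grip": 0.4,"x": 0,"y": 0,"z": 13,"ax": 0,"ay": 0,"az": 0}]'

```text
clock: 4.35
position: [0.4629, -0.0698, 0.1847]
tool_rot: [[0.986, 0.166, -0.002], [0.166, -0.986, 0.001], [-0.002, -0.001, -1.0]]
force: [1.0, -1.1, 0.7]
finger_gap: 0.7
```

```bash
python3 st.py
```

```text
4.35 [ 25.6  14.9 -24.  117.7   7.9  49.  -83.3] [ 0.4629 -0.0698  0.1847] yaw 9.58 zax [-2.1e-03  8.0e-04 -1.0e+00] F [ 1.  -1.1  0.7] gap 0.7
```

Emit:
move_arm --targets '[{"grip": 0.4,"x": 0,"y": 3,"z": 4,"ax": 0,"ay": 0,"az": 0},{"grip": 0.4,"x": 1,"y": 9,"z": 4,"ax": 0,"ay": 0,"az": 0.05},{"grip": 0.4,"x": 2,"y": 15,"z": 4,"ax": 0,"ay": 0,"az": 0.12},{"grip": 0.4,"x": 3,"y": 21,"z": 3,"ax": 0,"ay": 0,"az": 0.18},{"grip": 0.4,"x": 4,"y": 26.5,"z": 2,"ax": 0,"ay": 0,"az": 0.236}]'

```text
clock: 4.97
position: [0.5036, 0.1968, 0.2038]
tool_rot: [[0.919, 0.394, 0.001], [0.394, -0.919, -0.0], [0.0, 0.0, -1.0]]
force: [0.7, -1.1, -0.1]
finger_gap: 0.698
```

Emit:
move_arm --targets '[{"grip": 0.4,"x": 0.3,"y": 0.9,"z": -3,"ax": 0,"ay": 0,"az": 0},{"grip": 0.4,"x": 0.3,"y": 0.9,"z": -4,"ax": 0,"ay": 0,"az": 0},{"grip": 0.4,"x": 0.3,"y": 0.9,"z": -4,"ax": 0,"ay": 0,"az": 0}]'

```text
clock: 5.35
position: [0.5063, 0.2026, 0.163]
tool_rot: [[0.92, 0.391, -0.002], [0.391, -0.92, -0.001], [-0.002, 0.001, -1.0]]
force: [-0.0, 0.6, -0.1]
finger_gap: 0.702
```

```bash
python3 st.py; python3 -c "
from h import *
im,d,W=cloud('wrist','pics/w4.png')
hsv=cv2.cvtColor(im,cv2.COLOR_BGR2HSV)
z=W[...,2];m=(abs(z-.064)<.006)
n,l,s,_=cv2.connectedComponentsWithStats(m.astype(np.uint8));print(s)
k=1+np.argmax(s[1:,4]);P=W[l==k][:,:2]*1000;print(cv2.minAreaRect(P.astype(np.float32)))
"
```

```text
5.35 [  -0.    25.5  -31.7  108.3   17.    50.9 -107.1] [0.5063 0.2026 0.163 ] yaw 23.01 zax [-0.0017 -0.0013 -1.    ] F [-0.   0.6 -0.1] gap 0.702
[[     0      0    512    384 187734]
 [     0      0     35     80    929]
 [   378      0    113    272   2488]
 [   489      7      1      1      1]
 [     0     81      1      1      1]
 [   236    118     39    131   4724]
 [    37    291     31     26    450]
 [   393    298     24     11    142]
 [   500    332     12     19    135]
 [    98    379      2      3      4]]
((510.80401611328125, 205.01931762695312), (102.46761322021484, 28.02215576171875), 22.605600357055664)
```

View pics/w4.png

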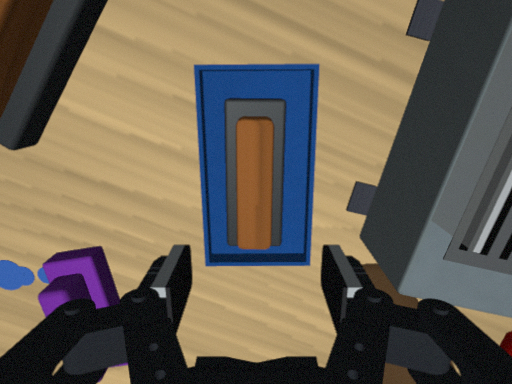

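Emit:
move_arm --targets '[{"grip": 0.4,"x": 0.25,"y": 0.2,"z": -5,"ax": 0,"ay": 0,"az": 0},{"grip": 0.4,"x": 0.25,"y": 0.2,"z": -10,"ax": 0,"ay": 0,"az": 0},{"grip": 0.4,"x": 0.25,"y": 0.2,"z": -12.4,"ax": 0,"ay": 0,"az": 0},{"grip": 0.4,"x": 0.25,"y": 0.2,"z": -12.4,"ax": 0,"ay": 0,"az": 0}]'

```text
clock: 5.9
position: [0.509, 0.2046, 0.0389]
tool_rot: [[0.921, 0.391, -0.002], [0.391, -0.921, -0.001], [-0.002, 0.0, -1.0]]
force: [-0.2, 0.8, 0.1]
finger_gap: 0.704
```

Emit:
move_arm --targets '[{"grip": -0.6,"x": 0,"y": 0,"z": 0,"ax": 0,"ay": 0,"az": 0},{"grip": -0.6,"x": 0,"y": 0,"z": 0,"ax": 0,"ay": 0,"az": 0},{"grip": -0.6,"x": 0,"y": 0,"z": 0,"ax": 0,"ay": 0,"az": 0},{"grip": -0.6,"x": 0,"y": 0,"z": 0,"ax": 0,"ay": 0,"az": 0}]' --newtons 80

```text
clock: 6.4
position: [0.5107, 0.206, 0.0415]
tool_rot: [[0.92, 0.391, 0.003], [0.391, -0.92, 0.0], [0.003, 0.001, -1.0]]
force: [-0.2, -1.6, 7.5]
finger_gap: 0.31
```

```bash
python3 st.py; python3 -c "
from h import *
im,d,W=cloud('wrist','pics/w5.png')"
```

```text
6.4 [  -5.    35.9  -26.1  111.4   24.9   38.  -113.7] [0.5107 0.206  0.0415] yaw 23.03 zax [ 3.4e-03  5.0e-04 -1.0e+00] F [-0.2 -1.6  7.5] gap 0.31
```

View pics/w5.png

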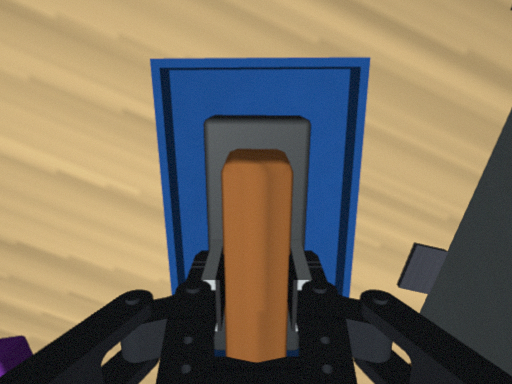

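Emit:
move_arm --targets '[{"grip": -0.6,"x": 0,"y": 0,"z": 1,"ax": 0,"ay": 0,"az": 0},{"grip": -0.6,"x": 0,"y": 0,"z": 5,"ax": 0,"ay": 0,"az": 0},{"grip": -0.6,"x": 0,"y": 0,"z": 11,"ax": 0,"ay": 0,"az": 0},{"grip": -0.6,"x": 0,"y": 0,"z": 17,"ax": 0,"ay": 0,"az": 0},{"grip": -0.6,"x": 0,"y": 0,"z": 20,"ax": 0,"ay": 0,"az": 0}]' --newtons 100

```text
clock: 7.08
position: [0.5098, 0.2065, 0.2432]
tool_rot: [[0.92, 0.392, 0.004], [0.392, -0.92, 0.001], [0.005, 0.001, -1.0]]
force: [-0.3, 0.3, -5.3]
finger_gap: 0.306
```

```bash
python3 st.py; python3 -c "
from h import *
im,d,W=cloud('wrist','pics/w6.png')
im,d,W=cloud('scene','pics/s6.png')"
```

```text
7.08 [   2.4   20.4  -34.5  103.7   13.3   59.7 -104. ] [0.5098 0.2065 0.2432] yaw 23.1 zax [ 0.0045  0.0012 -1.    ] F [-0.3  0.3 -5.3] gap 0.306
```

View pics/w6.png

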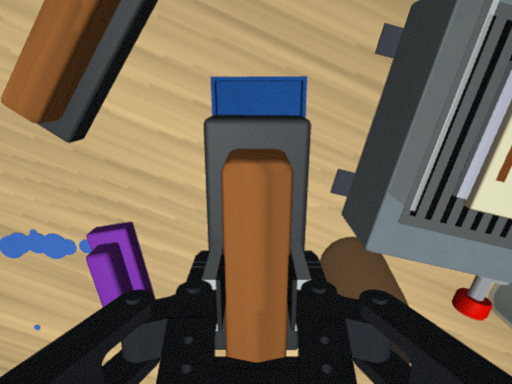

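View pics/s6.png

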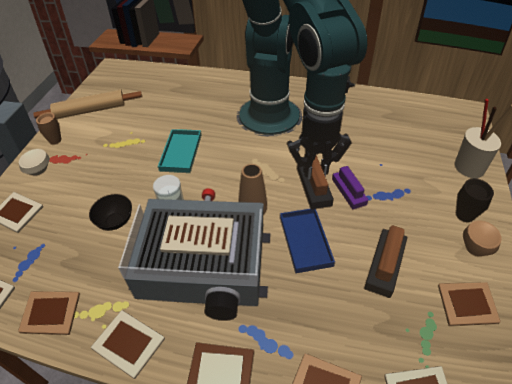

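```bash
python3 -c "
from h import *
s=readout.read_state();R=np.array(s['tool_rot']);p=s['position']
im,d,W=cloud('wrist')
L=(W-p)@R
m=~np.isnan(L[...,2])&(d<.35)
def rr(nm,mm):
    P=L[mm];print(nm,len(P),np.percentile(P[:,0],[.5,2,98,99.5]),np.percentile(P[:,1],[1,50,99]),np.median(P[:,2]))
rr('handle',m&(L[...,2]<-.015)&(L[...,2]>-.035)&(abs(L[...,1])<.013))
hh=m&(L[...,2]<-.015)&(L[...,2]>-.035)&(abs(L[...,1])<.013)&(L[...,0]>-.05)&(L[...,0]<.045)
P=L[hh];A=np.c_[P[:,:2],np.ones(len(P))];print('slope',np.linalg.lstsq(A,P[:,2],rcond=None)[0])
rr('block',m&(abs(L[...,2]-.011)<.007)&(abs(L[...,1])<.03))
"
```

```text
handle 12811 [-0.03865414 -0.03677737  0.04998922  0.05082027] [-0.01253546  0.00010807  0.01269921] -0.022298954920964176
slope [ 0.00399987  0.00261757 -0.02237187]
block 6937 [-0.06356193 -0.06008208  0.06349876  0.06384727] [-0.02362358  0.00096719  0.02548737] 0.011765903184881197
```

Emit:
move_arm --targets '[{"grip": -0.6,"x": 2,"y": -5,"z": 0,"ax": 0,"ay": 0,"az": -0.04},{"grip": -0.6,"x": 4,"y": -10,"z": 0,"ax": 0,"ay": 0,"az": -0.09},{"grip": -0.6,"x": 6,"y": -15,"z": 0,"ax": 0,"ay": 0,"az": -0.14},{"grip": -0.6,"x": 8,"y": -20,"z": 0,"ax": 0,"ay": 0,"az": -0.19},{"grip": -0.6,"x": 10,"y": -25,"z": 0,"ax": 0,"ay": 0,"az": -0.238}]'

```text
clock: 7.85
position: [0.608, -0.0458, 0.2362]
tool_rot: [[0.987, 0.163, -0.005], [0.163, -0.987, 0.0], [-0.005, -0.001, -1.0]]
force: [0.3, 0.0, -5.1]
finger_gap: 0.308
```

Emit:
move_arm --targets '[{"grip": -0.6,"x": 2.5,"y": -5.8,"z": -2,"ax": 0,"ay": 0,"az": 0},{"grip": -0.6,"x": 2.5,"y": -5.8,"z": -5,"ax": 0,"ay": 0,"az": 0},{"grip": -0.6,"x": 2.5,"y": -5.8,"z": -7,"ax": 0,"ay": 0,"az": 0},{"grip": -0.6,"x": 2.5,"y": -5.8,"z": -7,"ax": 0,"ay": 0,"az": 0}]'

```text
clock: 8.35
position: [0.6319, -0.1003, 0.1659]
tool_rot: [[0.986, 0.166, -0.007], [0.166, -0.986, 0.002], [-0.006, -0.003, -1.0]]
force: [-0.6, 0.4, -4.2]
finger_gap: 0.302
```

```bash
python3 st.py; python3 -c "
from h import *
im,d,W=cloud('wrist','pics/w7.png')
im,d,W=cloud('scene','pics/s7.png')"
```

```text
8.35 [ 22.7  32.3 -23.1  95.   14.5  56.1 -85.9] [ 0.6319 -0.1003  0.1659] yaw 9.57 zax [-0.0066  0.0019 -1.    ] F [-0.6  0.4 -4.2] gap 0.302
```

View pics/w7.png

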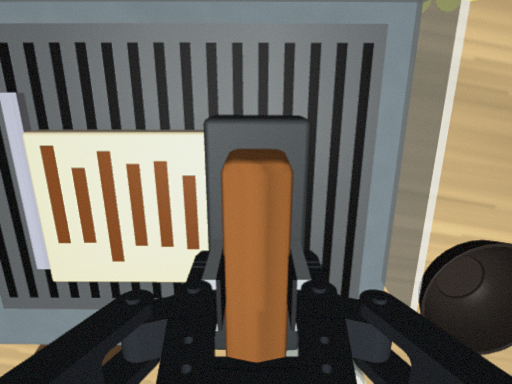

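View pics/s7.png

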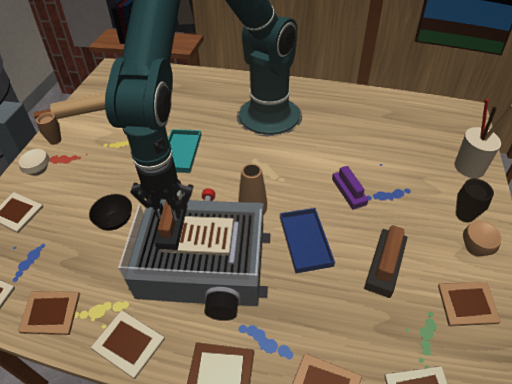

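```bash
python3 -c "
from h import *
s=readout.read_state();R=np.array(s['tool_rot']);p=s['position']
im,d,W=cloud('wrist')
L=(W-p)@R
hsv=cv2.cvtColor(im,cv2.COLOR_BGR2HSV)
m=(abs(W[...,2]-.114)<.006);m[:,206:]=0
m&=(hsv[...,2]>190)&(hsv[...,0]<40)|((hsv[...,1]>100)&(hsv[...,0]<20))
P=L[m];print(len(P),np.percentile(P,[.5,2,50,98,99.5],axis=0))
Q=W[m];A=np.c_[Q[:,:2],np.ones(len(Q))];print('z',np.median(Q[:,2]))
r=cv2.minAreaRect((W[m][:,:2]*1000).astype(np.float32));print(r)
"
```

```text
23095 [[-0.04789862 -0.13614541  0.05378005]
 [-0.04581128 -0.13435076  0.05410513]
 [ 0.00695262 -0.08450146  0.05538625]
 [ 0.04821815 -0.03369201  0.0566925 ]
 [ 0.04933005 -0.03166715  0.0570331 ]]
z 0.1141509013112004
((620.41845703125, -15.939678192138672), (99.7010269165039, 110.12859344482422), 9.541340827941895)
```

Emit:
move_arm --targets '[{"grip": -0.6,"x": 0,"y": -0.2,"z": -0.7,"ax": 0,"ay": 0,"az": 0},{"grip": -0.6,"x": 0,"y": -0.2,"z": -1.1,"ax": 0,"ay": 0,"az": 0},{"grip": -0.6,"x": 0,"y": -0.2,"z": -1.3,"ax": 0,"ay": 0,"az": 0},{"grip": -0.6,"x": 0,"y": -0.2,"z": -1.5,"ax": 0,"ay": 0,"az": 0},{"grip": -0.6,"x": 0,"y": -0.2,"z": -1.6,"ax": 0,"ay": 0,"az": 0}]'

```text
clock: 9.12
position: [0.6343, -0.1041, 0.1532]
tool_rot: [[0.986, 0.164, -0.0], [0.164, -0.986, 0.0], [-0.0, -0.0, -1.0]]
force: [-0.8, -0.6, -6.4]
finger_gap: 0.305
```

```bash
python3 st.py
```

```text
9.12 [ 22.7  33.2 -22.7  95.4  15.   54.5 -86.1] [ 0.6343 -0.1041  0.1532] yaw 9.44 zax [-1.e-04  1.e-04 -1.e+00] F [-0.8 -0.6 -6.4] gap 0.305
```

Not yet touching (full brick weight still on the wrist).

Emit:
move_arm --targets '[{"grip": -0.6,"x": 0,"y": 0,"z": -0.15,"ax": 0,"ay": 0,"az": 0},{"grip": -0.6,"x": 0,"y": 0,"z": -0.3,"ax": 0,"ay": 0,"az": 0},{"grip": -0.6,"x": 0,"y": 0,"z": -0.4,"ax": 0,"ay": 0,"az": 0},{"grip": -0.6,"x": 0,"y": 0,"z": -0.4,"ax": 0,"ay": 0,"az": 0}]'

```text
clock: 9.62
position: [0.6343, -0.1042, 0.1516]
tool_rot: [[0.986, 0.164, 0.0], [0.164, -0.986, -0.001], [0.0, 0.001, -1.0]]
force: [-6.3, -0.7, 8.6]
finger_gap: 0.304
```

```bash
python3 st.py
```

```text
9.62 [ 22.6  33.3 -22.7  95.5  15.1  54.3 -86.2] [ 0.6343 -0.1042  0.1516] yaw 9.43 zax [ 4.e-04 -9.e-04 -1.e+00] F [-6.3 -0.7  8.6] gap 0.304
```

Emit:
move_arm --targets '[{"grip": -0.6,"x": -0.16,"y": 1,"z": 0,"ax": 0,"ay": 0,"az": 0},{"grip": -0.6,"x": -0.33,"y": 2,"z": 0,"ax": 0,"ay": 0,"az": 0},{"grip": -0.6,"x": -0.5,"y": 3,"z": 0,"ax": 0,"ay": 0,"az": 0},{"grip": -0.6,"x": -0.66,"y": 4,"z": 0,"ax": 0,"ay": 0,"az": 0},{"grip": -0.6,"x": -0.82,"y": 5,"z": 0,"ax": 0,"ay": 0,"az": 0}]'

```text
clock: 10.25
position: [0.6283, -0.0568, 0.1518]
tool_rot: [[0.987, 0.162, 0.006], [0.162, -0.987, -0.004], [0.005, 0.005, -1.0]]
force: [0.5, -5.5, 4.3]
finger_gap: 0.304
```

```bash
python3 st.py
```

```text
10.25 [ 18.9  32.1 -23.1  97.5  15.4  53.2 -90.9] [ 0.6283 -0.0568  0.1518] yaw 9.34 zax [ 0.0057 -0.004  -1.    ] F [ 0.5 -5.5  4.3] gap 0.304
```

Emit:
move_arm --targets '[{"grip": -0.6,"x": -0.16,"y": 1,"z": -0.1,"ax": 0,"ay": 0,"az": 0},{"grip": -0.6,"x": -0.33,"y": 2,"z": -0.1,"ax": 0,"ay": 0,"az": 0},{"grip": -0.6,"x": -0.5,"y": 3,"z": -0.1,"ax": 0,"ay": 0,"az": 0},{"grip": -0.6,"x": -0.66,"y": 4,"z": -0.1,"ax": 0,"ay": 0,"az": 0},{"grip": -0.6,"x": -0.82,"y": 5,"z": -0.1,"ax": 0,"ay": 0,"az": 0}]'

```text
clock: 10.88
position: [0.6212, -0.0079, 0.1517]
tool_rot: [[0.987, 0.161, 0.008], [0.161, -0.987, -0.005], [0.007, 0.006, -1.0]]
force: [1.5, -7.2, 8.7]
finger_gap: 0.307
```

```bash
python3 st.py; python3 -c "
from h import *
im,d,W=cloud('wrist','pics/w8.png')"
```

```text
10.88 [ 14.9  31.3 -23.5  98.9  15.6  52.5 -95.7] [ 0.6212 -0.0079  0.1517] yaw 9.29 zax [ 0.0078 -0.0051 -1.    ] F [ 1.5 -7.2  8.7] gap 0.307
```

View pics/w8.png

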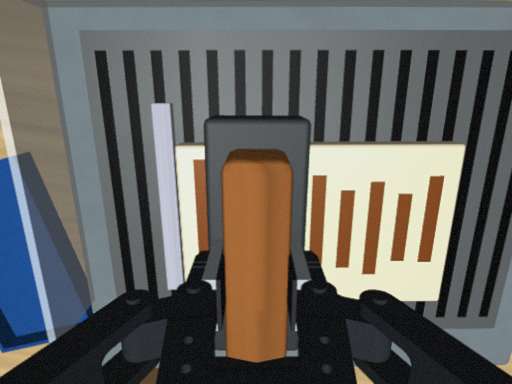

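Emit:
move_arm --targets '[{"grip": -0.6,"x": -0.15,"y": 0.9,"z": 0,"ax": 0,"ay": 0,"az": 0},{"grip": -0.6,"x": -0.3,"y": 1.8,"z": 0,"ax": 0,"ay": 0,"az": 0},{"grip": -0.6,"x": -0.4,"y": 2.5,"z": 0,"ax": 0,"ay": 0,"az": 0},{"grip": -0.6,"x": -0.4,"y": 2.5,"z": 0,"ax": 0,"ay": 0,"az": 0}]'

```text
clock: 11.42
position: [0.617, 0.0188, 0.1517]
tool_rot: [[0.987, 0.163, 0.007], [0.163, -0.987, -0.003], [0.007, 0.004, -1.0]]
force: [0.6, -5.0, 9.1]
finger_gap: 0.304
```

```bash
python3 st.py; python3 -c "
from h import *
s=readout.read_state();R=np.array(s['tool_rot']);p=s['position']
im,d,W=cloud('wrist','pics/w9.png')
L=(W-p)@R
hsv=cv2.cvtColor(im,cv2.COLOR_BGR2HSV)
m=(abs(W[...,2]-.114)<.006);m[:,:310]=0
m&=(hsv[...,2]>190)&(hsv[...,0]<40)|((hsv[...,1]>100)&(hsv[...,0]<20))
P=L[m];print(len(P),np.percentile(P,[.5,2,50,98,99.5],axis=0))
"
```

```text
11.43 [ 12.8  31.  -23.9  99.5  15.6  52.3 -98.2] [0.617  0.0188 0.1517] yaw 9.37 zax [ 0.0074 -0.0031 -1.    ] F [ 0.6 -5.   9.1] gap 0.304
27282 [[-0.04987629  0.03153624  0.03623274]
 [-0.04657642  0.03407263  0.03654364]
 [ 0.00623599  0.08892536  0.03783969]
 [ 0.04576344  0.13960096  0.03924342]
 [ 0.04678802  0.14134486  0.03960184]]
```

View pics/w9.png

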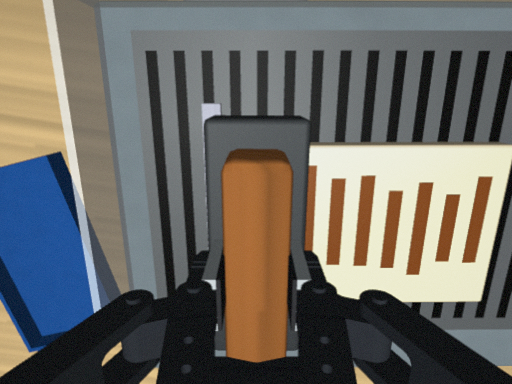

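Emit:
move_arm --targets '[{"grip": -0.6,"x": 0,"y": 0,"z": 1.5,"ax": 0,"ay": 0,"az": 0},{"grip": -0.6,"x": 0,"y": 0,"z": 5,"ax": 0,"ay": 0,"az": 0},{"grip": -0.6,"x": 0,"y": 0,"z": 9,"ax": 0,"ay": 0,"az": 0},{"grip": -0.6,"x": -2,"y": 4,"z": 9,"ax": 0,"ay": 0,"az": 0.05},{"grip": -0.6,"x": -4,"y": 8.5,"z": 9,"ax": 0,"ay": 0,"az": 0.12}]'

```text
clock: 12.1
position: [0.5733, 0.1066, 0.2391]
tool_rot: [[0.96, 0.281, 0.001], [0.281, -0.96, 0.0], [0.001, -0.0, -1.0]]
force: [0.4, 0.7, -4.6]
finger_gap: 0.304
```

Emit:
move_arm --targets '[{"grip": -0.6,"x": -3,"y": 5,"z": 0,"ax": 0,"ay": 0,"az": 0.06},{"grip": -0.6,"x": -6.6,"y": 9.8,"z": 0,"ax": 0,"ay": 0,"az": 0.118},{"grip": -0.6,"x": -6.6,"y": 10.2,"z": -4,"ax": 0,"ay": 0,"az": 0.118},{"grip": -0.6,"x": -6.6,"y": 10.2,"z": -9,"ax": 0,"ay": 0,"az": 0.118},{"grip": -0.6,"x": -6.6,"y": 10.2,"z": -9,"ax": 0,"ay": 0,"az": 0.118}]'

```text
clock: 12.72
position: [0.5046, 0.2068, 0.1453]
tool_rot: [[0.92, 0.393, -0.008], [0.393, -0.92, -0.003], [-0.009, -0.001, -1.0]]
force: [-0.3, 0.5, -4.9]
finger_gap: 0.306
```

```bash
python3 st.py; python3 -c "
from h import *
im,d,W=cloud('wrist','pics/w10.png')"
```

```text
12.72 [  -1.2   27.1  -30.9  108.8   17.8   49.4 -108. ] [0.5046 0.2068 0.1453] yaw 23.13 zax [-0.0084 -0.003  -1.    ] F [-0.3  0.5 -4.9] gap 0.306
```

View pics/w10.png

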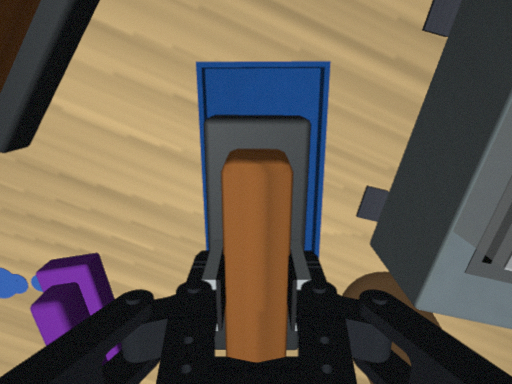

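Emit:
move_arm --targets '[{"grip": -0.6,"x": 0.5,"y": -0.1,"z": -4,"ax": 0,"ay": 0,"az": 0},{"grip": -0.6,"x": 0.5,"y": -0.1,"z": -8,"ax": 0,"ay": 0,"az": 0},{"grip": -0.6,"x": 0.5,"y": -0.1,"z": -9.6,"ax": 0,"ay": 0,"az": 0},{"grip": -0.6,"x": 0.5,"y": -0.1,"z": -10,"ax": 0,"ay": 0,"az": 0},{"grip": -0.6,"x": 0.5,"y": -0.1,"z": -10.2,"ax": 0,"ay": 0,"az": 0}]'

```text
clock: 13.4
position: [0.5142, 0.2076, 0.048]
tool_rot: [[0.92, 0.392, 0.003], [0.392, -0.92, 0.001], [0.003, -0.0, -1.0]]
force: [1.1, -0.1, -5.5]
finger_gap: 0.306
```

```bash
python3 st.py
```

```text
13.4 [  -5.    35.6  -26.2  110.8   24.2   38.9 -112.9] [0.5142 0.2076 0.048 ] yaw 23.07 zax [ 0.0028  0.0012 -1.    ] F [ 1.1 -0.1 -5.5] gap 0.306
```

Emit:
move_arm --targets '[{"grip": -0.6,"x": -0.3,"y": -0.1,"z": -0.3,"ax": 0,"ay": 0,"az": 0},{"grip": -0.6,"x": -0.3,"y": -0.1,"z": -0.5,"ax": 0,"ay": 0,"az": 0},{"grip": -0.6,"x": -0.3,"y": -0.1,"z": -0.65,"ax": 0,"ay": 0,"az": 0},{"grip": -0.6,"x": -0.3,"y": -0.1,"z": -0.65,"ax": 0,"ay": 0,"az": 0}]'

```text
clock: 13.9
position: [0.5099, 0.2058, 0.0416]
tool_rot: [[0.92, 0.392, 0.001], [0.392, -0.92, -0.001], [0.0, 0.001, -1.0]]
force: [-4.7, -3.0, 10.2]
finger_gap: 0.304
```

```bash
python3 st.py
```

```text
13.9 [  -5.2   35.9  -25.8  111.4   24.6   38.1 -113.4] [0.5099 0.2058 0.0416] yaw 23.07 zax [ 5.0e-04 -1.2e-03 -1.0e+00] F [-4.7 -3.  10.2] gap 0.304
```

Down on the tray floor at the original height. Release and rise.

Emit:
move_arm --targets '[{"grip": 0.4,"x": 0,"y": 0,"z": 0.2,"ax": 0,"ay": 0,"az": 0},{"grip": 0.4,"x": 0,"y": 0,"z": 0.2,"ax": 0,"ay": 0,"az": 0},{"grip": 0.4,"x": 0,"y": 0,"z": 0.4,"ax": 0,"ay": 0,"az": 0},{"grip": 0.4,"x": 0,"y": 0,"z": 5,"ax": 0,"ay": 0,"az": 0},{"grip": 0.4,"x": 0,"y": 0,"z": 11,"ax": 0,"ay": 0,"az": 0}]'

```text
clock: 14.52
position: [0.5089, 0.2055, 0.1498]
tool_rot: [[0.92, 0.392, -0.003], [0.392, -0.92, -0.001], [-0.003, -0.001, -1.0]]
force: [1.6, -0.7, 0.5]
finger_gap: 0.703
```

Emit:
move_arm --targets '[{"grip": 0.4,"x": 0,"y": 0,"z": 4,"ax": 0,"ay": 0,"az": 0},{"grip": 0.4,"x": 0,"y": 0,"z": 4,"ax": 0,"ay": 0,"az": 0}]'

```text
clock: 14.78
position: [0.5119, 0.207, 0.1934]
tool_rot: [[0.92, 0.392, 0.007], [0.392, -0.92, 0.002], [0.007, 0.001, -1.0]]
force: [-0.6, -0.5, -0.8]
finger_gap: 0.701
```

```bash
python3 st.py; python3 -c "
from h import *
im,d,W=cloud('wrist','pics/w11.png')
z=W[...,2];m=(abs(z-.064)<.006);m[:,:150]=0;m[:,350:]=0;m[290:]=0
n,l,s,_=cv2.connectedComponentsWithStats(m.astype(np.uint8))
k=1+np.argmax(s[1:,4]);P=W[l==k];print(cv2.minAreaRect((P[:,:2]*1000).astype(np.float32)),np.median(P[:,2]))
hsv=cv2.cvtColor(im,cv2.COLOR_BGR2HSV)
m=(hsv[...,0]>100)&(hsv[...,0]<130)&(hsv[...,1]>100);m[:,:150]=0;m[:,350:]=0
P=W[m];P=P[~np.isnan(P).any(1)];P=P[P[:,2]<.03];print('tray',cv2.minAreaRect((P[:,:2]*1000).astype(np.float32)))
im,d,W=cloud('scene','pics/s11.png')"
```

```text
14.78 [   0.7   23.7  -32.8  106.4   15.7   54.  -106. ] [0.5119 0.207  0.1934] yaw 23.07 zax [ 0.0068  0.0021 -1.    ] F [-0.6 -0.5 -0.8] gap 0.701
((510.0876159667969, 204.55528259277344), (102.71315002441406, 27.729156494140625), 22.451677322387695) 0.06378997238502801
tray ((511.46868896484375, 203.29888916015625), (180.05860900878906, 99.38341522216797), 23.378673553466797)
```

View pics/w11.png

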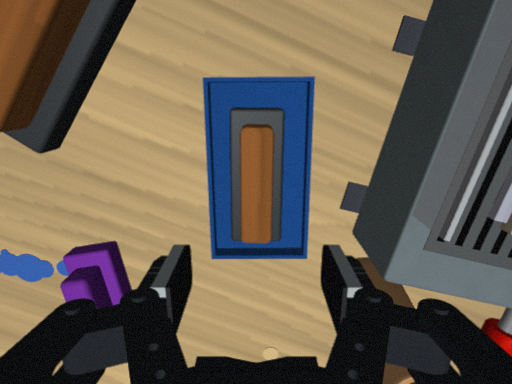

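View pics/s11.png

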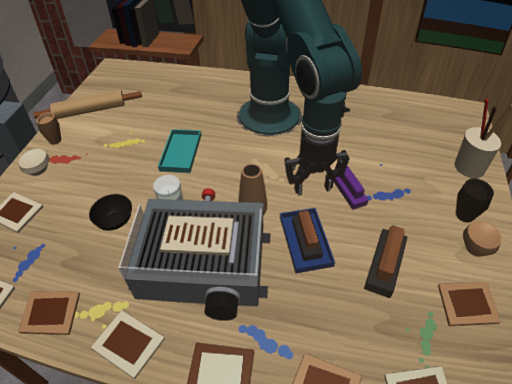

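Emit:
move_arm --targets '[{"grip": 0.4,"x": -0.5,"y": -5,"z": 3,"ax": 0,"ay": 0,"az": -0.04},{"grip": 0.4,"x": -1.5,"y": -11,"z": 3,"ax": 0,"ay": 0,"az": -0.1},{"grip": 0.4,"x": -2.5,"y": -17,"z": 3,"ax": 0,"ay": 0,"az": -0.15},{"grip": 0.4,"x": -3.5,"y": -22.5,"z": 2,"ax": 0,"ay": 0,"az": -0.2},{"grip": 0.4,"x": -4.5,"y": -27.7,"z": 0,"ax": 0,"ay": 0,"az": -0.236}]'

```text
clock: 15.5
position: [0.464, -0.0732, 0.1887]
tool_rot: [[0.986, 0.164, -0.001], [0.164, -0.986, -0.0], [-0.001, 0.0, -1.0]]
force: [0.2, 0.1, -0.7]
finger_gap: 0.701
```

Emit:
move_arm --targets '[{"grip": 0.4,"x": 0,"y": 0,"z": -1,"ax": 0,"ay": 0,"az": 0},{"grip": 0.4,"x": 0,"y": 0,"z": -1,"ax": 0,"ay": 0,"az": 0}]'

```text
clock: 15.75
position: [0.4638, -0.0704, 0.1782]
tool_rot: [[0.986, 0.166, -0.003], [0.166, -0.986, 0.001], [-0.003, -0.002, -1.0]]
force: [0.0, 0.7, 0.7]
finger_gap: 0.703
```

```bash
python3 st.py
```

```text
15.75 [ 26.8  15.8 -25.5 117.8   8.9  48.4 -84.2] [ 0.4638 -0.0704  0.1782] yaw 9.58 zax [-0.0034  0.0014 -1.    ] F [0.  0.7 0.7] gap 0.703
```

Emit:
move_arm --targets '[{"grip": 0.4,"x": 0.2,"y": 0,"z": -5,"ax": 0,"ay": 0,"az": 0},{"grip": 0.4,"x": 0.2,"y": 0,"z": -10,"ax": 0,"ay": 0,"az": 0},{"grip": 0.4,"x": 0.2,"y": 0,"z": -12.5,"ax": 0,"ay": 0,"az": 0},{"grip": 0.4,"x": 0.2,"y": 0,"z": -12.5,"ax": 0,"ay": 0,"az": 0}]' --newtons 50

```text
clock: 16.25
position: [0.4659, -0.069, 0.0533]
tool_rot: [[0.986, 0.169, -0.004], [0.169, -0.986, 0.002], [-0.004, -0.002, -1.0]]
force: [-0.3, -0.2, 0.0]
finger_gap: 0.701
```

Emit:
move_arm --targets '[{"grip": -0.4,"x": 0,"y": 0,"z": 0,"ax": 0,"ay": 0,"az": 0},{"grip": -0.4,"x": 0,"y": 0,"z": 0,"ax": 0,"ay": 0,"az": 0},{"grip": -0.4,"x": 0,"y": 0,"z": 0,"ax": 0,"ay": 0,"az": 0},{"grip": -0.4,"x": 0,"y": 0,"z": 0,"ax": 0,"ay": 0,"az": 0}]'

```text
clock: 16.75
position: [0.4681, -0.0704, 0.0562]
tool_rot: [[0.986, 0.167, 0.003], [0.167, -0.986, 0.0], [0.003, 0.0, -1.0]]
force: [-0.5, 3.4, 6.7]
finger_gap: 0.4
```

```bash
python3 st.py; python3 -c "
from h import *
cloud('wrist','pics/w12.png')"
```

```text
16.75 [ 21.9  27.9 -20.7 121.9  17.7  32.9 -92. ] [ 0.4681 -0.0704  0.0562] yaw 9.59 zax [ 3.1e-03  2.0e-04 -1.0e+00] F [-0.5  3.4  6.7] gap 0.4
```

View pics/w12.png

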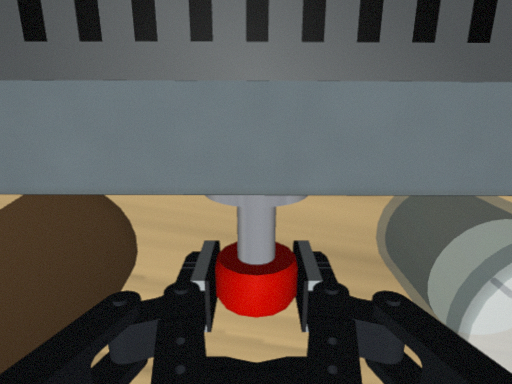

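Knob head (257,278) gripped again. Push home about 15 mm plus a little.

Emit:
move_arm --targets '[{"grip": -0.4,"x": 0.4,"y": 0.07,"z": 0,"ax": 0,"ay": 0,"az": 0},{"grip": -0.4,"x": 0.8,"y": 0.13,"z": 0,"ax": 0,"ay": 0,"az": 0},{"grip": -0.4,"x": 1.3,"y": 0.22,"z": 0,"ax": 0,"ay": 0,"az": 0},{"grip": -0.4,"x": 1.7,"y": 0.28,"z": 0,"ax": 0,"ay": 0,"az": 0},{"grip": -0.4,"x": 1.7,"y": 0.28,"z": 0,"ax": 0,"ay": 0,"az": 0}]'

```text
clock: 17.42
position: [0.483, -0.0679, 0.0561]
tool_rot: [[0.986, 0.166, -0.002], [0.166, -0.986, -0.001], [-0.002, 0.0, -1.0]]
force: [-6.8, 2.9, 15.1]
finger_gap: 0.4
```

```bash
python3 st.py; python3 -c "
from h import *
cloud('wrist','pics/w13.png')"
```

```text
17.43 [ 21.1  29.  -20.6 119.8  17.7  34.2 -92.3] [ 0.483  -0.0679  0.0561] yaw 9.58 zax [-1.9e-03 -7.0e-04 -1.0e+00] F [-6.8  2.9 15.1] gap 0.4
```

View pics/w13.png

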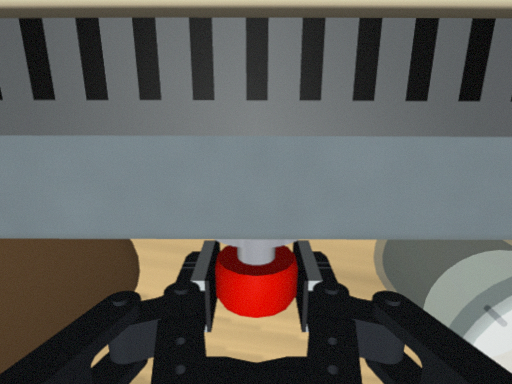

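Knob travelled 15 mm to the hard stop, and the picture matches the home picture w2. Release and leave upwards.

Emit:
move_arm --targets '[{"grip": 0.4,"x": -0.1,"y": 0,"z": 0,"ax": 0,"ay": 0,"az": 0},{"grip": 0.4,"x": -0.1,"y": 0,"z": 0,"ax": 0,"ay": 0,"az": 0},{"grip": 0.4,"x": -0.1,"y": 0,"z": 1,"ax": 0,"ay": 0,"az": 0},{"grip": 0.4,"x": -0.1,"y": 0,"z": 7,"ax": 0,"ay": 0,"az": 0},{"grip": 0.4,"x": -0.1,"y": 0,"z": 13,"ax": 0,"ay": 0,"az": 0}]'

```text
clock: 18.1
position: [0.4825, -0.0683, 0.1864]
tool_rot: [[0.986, 0.166, -0.001], [0.166, -0.986, 0.001], [-0.001, -0.001, -1.0]]
force: [1.1, -0.7, 0.7]
finger_gap: 0.702
```

Emit:
move_arm --targets '[{"grip": 0.4,"x": -4,"y": 0,"z": 5,"ax": 0,"ay": 0,"az": 0},{"grip": 0.4,"x": -8,"y": -4,"z": 10,"ax": 0,"ay": 0,"az": 0},{"grip": 0.4,"x": -8,"y": -10,"z": 10,"ax": 0,"ay": 0,"az": 0},{"grip": 0.4,"x": -8,"y": -16,"z": 10,"ax": 0,"ay": 0,"az": 0},{"grip": 0.4,"x": -8,"y": -16,"z": 10,"ax": 0,"ay": 0,"az": 0}]'

```text
clock: 18.73
position: [0.4017, -0.2329, 0.2855]
tool_rot: [[0.987, 0.158, 0.001], [0.158, -0.987, -0.001], [0.0, 0.002, -1.0]]
force: [0.0, 0.1, -0.5]
finger_gap: 0.701
```

```bash
python3 st.py; python3 -c "
from h import *
im,d,W=cloud('top','pics/t14.png');np.savez('top1.npz',im=im,W=W)
cloud('scene','pics/s14.png')"; sed -e s/top0/top1/ m.py >ma.py; sed -e s/top0/top1/ m2.py > mb.py; python3 ma.py|grep -E "vase|jar|bowl"; python3 mb.py | grep -E "tile|stop|handle|tray|knob"
```

```text
18.73 [ 43.6   6.5 -18.9 112.3   2.5  61.6 -57.3] [ 0.4017 -0.2329  0.2855] yaw 9.09 zax [ 6.0e-04 -1.5e-03 -1.0e+00] F [ 0.   0.1 -0.5] gap 0.701
vase 344 [428.1  42.5] [51.4 51.5] 0.81 z [0.1461 0.1501 0.1529]
jar 581 [ 474.8 -181.6] [73.9 71.8] 87.1 z [0.0952 0.0995 0.1025]
bowl 366 [ 519.7 -268.2] [117.1 254.7] 33.83 z [0.0462 0.051  0.4605]
tile 2000 rect [623.  -42.7] [ 98.9 159.3] 9.29 mean [622.2 -42.4]
stop 125 rect [622.7  45.2] [110.6   9. ] 9.25 mean [621.7  45.1]
handle 358 rect [505.1 204.8] [105.5  28. ] 22.95 mean [504.8 204.8]
tray 1935 rect [508.8 203.2] [178.9  95.9] 23.33 mean [507.6 202.7]
knob 94 rect [477.9 -66.7] [22.5 33.5] 0.86 mean [478.8 -66.5]
knob ax pct [0.45275512 0.45334527 0.46131535 0.46955152 0.47132406] lat [-0.16122965 -0.15695651 -0.14262298 -0.13111395 -0.12798607]
knob top lat [ 0.47923455 -0.06585445] 0.45316083212980723 0.4714950323809548
```

View pics/t14.png

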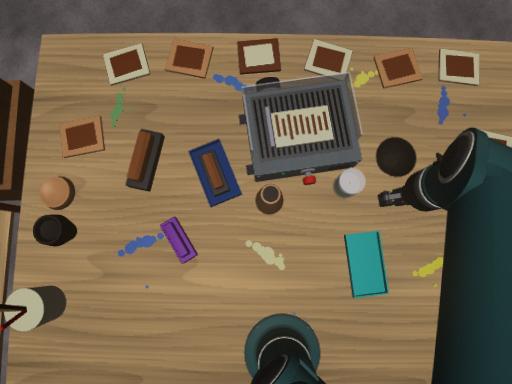

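View pics/s14.png

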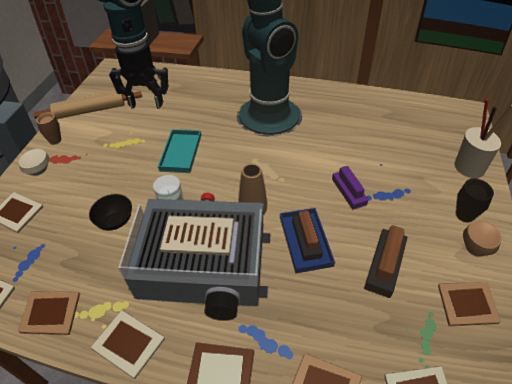

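The pictures show everything back in its place: knob home, brick in its tray, tile at the stop. The bowl at (396,157) is unmoved; its odd number came from the arm being in the measuring window. Handing in.

```bash
python3 -c "
from workcell import job
print(job.hand_in())"
```

```text
the job is handed in; nothing more can be done
None
```

The job is finished and handed in at about 19 s of the 72 s allowed; no verdict was reported.

**What I did:**
- I pulled the knob out 15 mm to its detent.
- I laid the brick across the free end of the tile and rubbed it to the stop end with about 10–14 N. The brick centre went from about −62 mm to +61 mm along the tile.
- I set the brick back in the blue tray and let go. Then I pushed the knob home, with 15 mm of travel to the hard stop.

**Last checks (top camera, compared with the start):**
- **Knob:** at its home position to within 1 mm.
- **Tile:** within 1 mm of where it was.
- **Brick:** flat in the tray, a few mm from its centre. The top and wrist cameras disagree by about 5 mm on where it lies along its length, which is well inside the 30 mm tolerance.
- **Vase and jar:** unmoved, within 1 mm.
- **Bowl:** its final measurement failed because the arm was in the measuring window. In both final pictures it looks unmoved, and the arm never went near it at low height.
- **Arm:** clear of everything, with force near zero.

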